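Lay the standing clevis yoke down and seat it in the locating corner

TASK

Topple the standing clevis yoke by pushing high on its boss side, so that it lands on its plain face with the boss up, and without lifting it. Then slide it along the bench into the locating corner, its long side flush against the long fence and its fork end against the end stop, pressing it onto the stop with about 14 N for half a second (at least 10 N, and never over 24 N on the fence or the stop). Leave it seated there, and do not disturb the other things on the bench.

Things in the scene. Friction and masses are not known exactly. Their poses are not given: they have to be found in the camera images.
- yoke: Loose aluminium clevis yoke, 0.65 to 0.9 kg, standing on its foot: 44 mm thick (its x), 60 wide (y), 130 tall (z). Solid up to 80 mm, above it two full-width fork arms 13 mm thick, 18 mm apart across x. A round boss, 32 mm across, stands 10 mm proud of its +x face, 40 mm above the foot; the opposite (-x) face is plain and must land on the bench. Origin: centre of the foot's underside.
- yoke_head (a point): Centre of the yoke's fork end, 130 mm from the foot along its z, in the gap between the arms; axes as the yoke's. At the start the plain face looks along the fence towards the end stop, within 25 degrees. Sliding it on the bench takes 4 to 9 N (varies): the force at the stop is the push less this drag, as long as the yoke is pushed low and lies flat.
- corner: Locating corner fixed to the bench: a rigid steel long fence, 36 mm high, 22 thick, 280 long, with the end stop at one end. Origin: the inner corner where fence and stop meet, at bench height. The fence's working face is the plane x = 0 of its axes and runs from the origin 280 mm along -y; the work lies on its +x side, away from the robot.
- stop: The end stop, a steel bar 36 mm high, 22 mm thick, square to the fence. Same origin and axes as the corner: its working face lies in the plane y = 0, reaches from the fence 100 mm along +x, and looks to -y. Rigid.
- spray: Bystander: standing blue spray bottle, 52 mm across, 120 mm high, beyond the end stop. Origin: centre of its underside.
- spanner: Bystander: spanner lying on the bench, 160 mm long. Origin near its middle, on the bench.
- collar: Bystander: dark steel spring collar (ring) lying flat, 68 mm across, 14 mm high. Origin: centre of its underside.
Things that resemble listed ones, but are neither listed nor needed, are in the scene too. What is shaped like the yoke but red is not meant.

How it is judged (in metres and radians):
On the way, in this order (a step that is already met when the one before it is completed fails the run):
1. the yoke lies on its plain face, boss up, at rest (angle between yoke's own x axis and vertical below 0.06 rad and linear speed of yoke below 0.03 m/s), for 0.2 s.
2. the yoke, boss up, is pressed onto the end stop with more than 9 N (angle between yoke's own x axis and vertical below 0.06 rad and contact force between yoke and stop above 9 N), for 0.3 s.
At the end, for the whole second after the job is handed in: The yoke lies at rest on the bench on its plain face (boss up within 0.06 rad), its fork end within 3 mm of the end stop and its long side within 3 mm of the fence at both ends (its centre line less than 33 mm from the fence) (angle between yoke's own x axis and vertical below 0.06 rad and y of yoke_head in the frame of corner above -0.003 m and x of each of yoke_head, yoke in the frame of corner below 0.033 m and z of yoke_head in the frame of corner below 0.03 m and linear speed of yoke below 0.01 m/s); the robot touches nothing.
It fails at once if the yoke presses on the fence or the stop with more than 24 N (contact force between yoke and corner above 24 N).
It fails at once if the yoke is lifted off the bench (15 mm or more) (height (world z) of yoke above 0.042 m or height (world z) of yoke_head above 0.149 m).
It fails at once if a bystander is moved more than 15 mm (distance of any of spray, spanner, collar from where it was at the start of the episode above 0.015 m).
It also fails if it takes over 70 s, if anything falls off the work surface, if the arm or the gripper's body presses on something with over 40 N, if the wrist force passes 120 N, or if a joint passes its speed limit or range.

ROBOT

A 6-joint arm with a two-finger parallel gripper is mounted at the origin on the work surface. World frame = base frame: x ahead of the robot, y to its left, z up, the work surface at z = 0. Lengths are in mm, angles in degrees, forces in N, time in s.
With the tool pointing down it reaches from about 350 to 850 mm from the base axis. Payload 8.1 kg.
Tool frame: the origin (TCP) lies midway between the tips of the shut fingers; the grasp point (between the pads) lies 19 mm behind it; z points along the fingers, y is the line along which they close (so a half turn about z gives the same grasp; the last joint's range is limited). The gripper opens to 85 mm and grips with 20 to 120 N. Pads are 22 mm wide; open, the fingers measure 114 mm over their backs; the gripper's body (76 mm by 85 mm) begins 54 mm behind the grasp point. The pads swing forward as they close: fully open they stand 13 mm farther back than shut.
Start: joints at [62.372, 7.471, 85.268, -0, 87.261, -4.893], TCP at [231.861, 553.395, 197.392] pointing down, gripper open.
Joint ranges: [-169.43, 169.43], [-51.17, 129.36], [1.28, 143.12], [-76.62, 256.62], [0, 156.53], [-152.29, 152.29]. Speed limits (degrees/s): [136.94, 136.94, 159.86, 180, 180, 180].

INTERFACE

Orientations are given as [roll, pitch, yaw] about the fixed x, y, z axes, in that order (R = Rz(yaw) Ry(pitch) Rx(roll)).
In Python, from bench import sense, snapshot, camera_params, hand_in, masks_of, pinpoint gives the robot as it stands.
- The arm moves only by the tool step_arm, never from a script. Its argument "targets" is a list of rows, each an object with "angular": the turn, a rotation vector about the tool's x, y, z scaled (see below), a list of three; "dp": the shift along the tool's x, y, z scaled (see below), a list of three; "fingers": the closure, from 0 (fully open) to 1 (shut). A call has exactly 8 rows; each row is the pose to reach, as a shift and turn from the pose commanded when the call began, along the tool's axes at that moment, turning the shorter way round; what a row does not reach only later rows make up. The controller multiplies each number of a shift by 0.2 m and each number of a turn by 180 degrees. A row lasts 1/8 s, in which the tool goes at most 62.5 mm and 10.7 degrees, less where a joint would pass 70% of its speed; a pose out of reach is approached as far as the arm can. A call with a number of a shift or a turn outside -1 to 1 is refused whole. A call with a gripper value outside its range is refused whole. The fingers move at their own pace and stop on an object; "newtons" is the grip in N (left out, the last holds). Time passes only in rows, so rows that repeat a pose let the fingers close, or fill a call up. It gives the time, the measured TCP pose, the force, the opening and the grip force at its end, in the units of the state.
- sense(): the state, without advancing time (a new reading comes with each control period).
- snapshot(name): name is "scene" or "top" or "wrist"; returns the picture (400x640x3 uint8, blue, green, red); there is no depth.
- camera_params(name): a dict with "vfov" (degrees; the focal length in pixels is half the picture's height over the tangent of half this angle, whatever the lens; pixels are square), "cx", "cy" (the principal point, pixels), "D" ([k1, k2, p1, p2, k3] as OpenCV has them; the pictures are not rectified), "R" (3x3) and "t" (3): a world point X has camera coordinates R X + t. Camera axes: x right, y down, z forward; pixel columns grow to the right and rows downward; lengths in mm; the calibration is good to about 2 mm. A picture is of the moment at which its call begins: read the wrist's pose just before it. camera_params takes no time and is no camera call; for the wrist camera it gives the pose at the moment of the call.
- hand_in(): hands the job in; it is judged then, once.
Trained networks look in the newest picture that a camera, given by its name, has taken for a name from the list of things; names that differ only in an ending like _2 or _b are one class to them, and where a whole thing is asked for, a point or a joint stands for the part that bears it (a point fixed in the world has none). Each returns a list of dicts, best first, with "conf" (0 to 1); they miss things now and then, are a little off and sometimes report something else, mostly with a low value. They report only what shows in the picture. A call takes as long as a camera call. They do not tell look-alikes from the thing itself.
- masks_of(camera, label): "pixels" (400x640 bool, what is visible of it) and "at" ([column, row] in pixels, amid what is visible of it).
- pinpoint(camera, label): "at" ([column, row] in pixels: a listed point, or the origin of a listed thing).
The state is a dict: "time": time; "joint_pos": joint angles; "qd": joint speeds; "joint_efforts": joint torques, N m; "tool_pos": TCP position; "tcp_rot": TCP orientation; "ft_force": force on the tool from outside, world axes, zero at the start; "wrist_torque": the same for the moment, N m; "finger_gap": finger opening in mm; "grip_force": force on a finger pad.
Only numpy, scipy, OpenCV 4.12 (cv2) and the standard library are available. Lean on these libraries where they do the work, as an engineer would, in place of code of your own. Each camera call takes 0.05 s, during which the arm holds its last target. There are 200 camera calls.

## Working session

There is one attempt and no reset: what is moved stays moved. The work goes in short steps, Python scripts to look and compute and a tool call to move; the robot and the scene stay as the last step left them, time stands still between calls to the robot, and variables do not carry over. Pictures are saved under pics/ and viewed, at most 10 in all, crops included, and the job is handed in when it is done.

Besides the shell and the picture viewer there is one more tool, called after "Request:" by a JSON object that holds its "op" and its "data", one argument or row to a line. step_arm: Moves the arm, as the interface text tells. Its arguments: {"type":"object","properties":{"targets":{"type":"array","items":{"type":"object","properties":{"angular":{"type":"array","items":{"type":"number","minimum":-1,"maximum":1}},"dp":{"type":"array","items":{"type":"number","minimum":-1,"maximum":1}},"fingers":{"type":"number"}}}},"newtons":{"type":"number"}},"required":["targets"]}

```bash
mkdir -p pics; ls; cat > h.py <<'E'
import numpy as np, cv2
from bench import *
def K(p):
    f=200/np.tan(np.radians(p["vfov"])/2); return np.array([[f,0,p["cx"]],[0,f,p["cy"]],[0,0,1]])
def ray(p,px):
    u=cv2.undistortPoints(np.array([[px]],float),K(p),np.array(p["D"]))[0,0]
    R=np.array(p["R"]);t=np.array(p["t"]); return -R.T@t, R.T@np.array([u[0],u[1],1])
def at_z(p,px,z):
    c,d=ray(p,px); return c+d*(z-c[2])/d[2]
def proj(p,X):
    R=np.array(p["R"]); return cv2.projectPoints(np.array(X,float).reshape(-1,3),cv2.Rodrigues(R)[0],np.array(p["t"],float),K(p),np.array(p["D"]))[0][:,0]
E
python3 - <<'E'
from h import *
for c in ("scene","top"):
    im=snapshot(c); cv2.imwrite(f"pics/{c}0.png",im); p=camera_params(c)
    print(c,ray(p,[320,200]))
    for l in ("yoke","yoke_head","corner","stop","spray","spanner","collar"):
        for m in pinpoint(c,l):
            print(l,round(m["conf"],2),np.round(m["at"]),np.round(at_z(p,m["at"],130 if l=="yoke_head" else 0)))
E
```

```text
pics
scene (array([1026.71976511, -801.97337483,  782.24580328]), array([-0.36581001,  0.71576979, -0.59487701]))
yoke 0.97 [301. 263.] [617. -84.   0.]
yoke 0.78 [346. 283.] [730. -93.   0.]
yoke 0.7 [211. 291.] [ 498. -249.    0.]
yoke_head 0.92 [348. 235.] [726. -91. 130.]
yoke_head 0.75 [300. 216.] [616. -87. 130.]
yoke_head 0.74 [206. 246.] [ 507. -254.  130.]
corner 0.96 [305. 195.] [501. 140.   0.]
stop 0.71 [301. 195.] [494. 133.   0.]
spray 0.81 [364. 192.] [631. 226.   0.]
spanner 0.92 [392. 204.] [711. 216.   0.]
collar 0.88 [265. 324.] [ 641. -267.   -0.]
top (array([ 568.94604582,   22.90065662, 1034.40648169]), array([ 0.04388133, -0.01408892, -0.99903276]))
yoke 0.94 [422. 242.] [ 503. -255.    0.]
yoke 0.82 [354. 156.] [728. -82.   0.]
yoke 0.6 [357. 206.] [598. -88.   0.]
yoke_head 0.87 [360. 200.] [609. -81. 130.]
yoke_head 0.67 [436. 244.] [ 506. -252.  130.]
yoke_head 0.56 [360. 147.] [729. -83. 130.]
corner 0.97 [271. 245.] [500. 136.   0.]
stop 0.7 [272. 244.] [502. 133.   0.]
spray 0.97 [232. 193.] [634. 237.   0.]
spanner 0.66 [238. 161.] [717. 221.   0.]
collar 0.62 [425. 190.] [ 638. -266.    0.]
```

View pics/scene0.png

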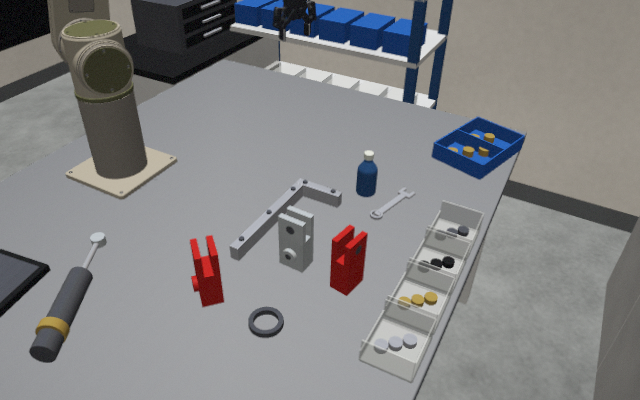

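View pics/top0.png

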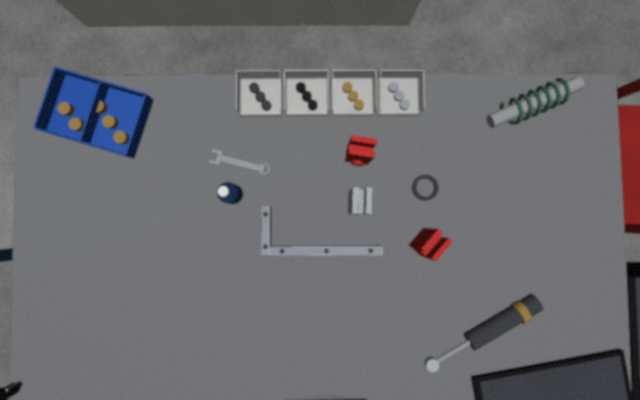

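The grey yoke shows at scene (297,240) and top (361,200), with the boss facing -y, away from the stop. The look-alikes are red: scene (348,260) and (206,270), top (361,150) and (432,243). I choose the grey one and go above it for a close look.

```bash
cat >> h.py <<'E'
from scipy.spatial.transform import Rotation as Ro
def plan(pos,rpy,cp=None,cr=None):
    s=sense(); cp=np.array(s["tool_pos"] if cp is None else cp,float); R=Ro.from_euler("xyz",s["tcp_rot"] if cr is None else cr,degrees=True)
    T=Ro.from_euler("xyz",rpy,degrees=True)
    d=R.inv().apply(np.array(pos)-cp)/200; a=(R.inv()*T).as_rotvec(degrees=True)/180
    print("dp",np.round(d,4),"ang",np.round(a,4))
E
python3 - <<'E'
from h import *
s=sense(); print(s["tcp_rot"],s["ft_force"],s["finger_gap"])
p=camera_params("wrist"); print(ray(p,[320,200]),p["vfov"],np.round(p["R"],2))
plan([560,-30,400],[180,0,0]);plan([560,-30,400],[180,0,90]);plan([560,-30,400],[180,0,-90]);plan([560,-30,400],s["tcp_rot"])
E
```

```text
[ 1.79999596e+02 -1.55943283e-03  1.57263905e+02] [0.52974064 0.50498703 0.89691277] 85.32988301423246
(array([154.95442447, 584.98525634, 373.64548384]), array([ 0.28560648, -0.11850671, -0.9510727 ])) 62.033277266385504 [[ 0.39  0.92  0.  ]
 [ 0.87 -0.37  0.32]
 [ 0.3  -0.12 -0.95]]
dp [-2.6406 -2.0562 -1.013 ] ang [-0.     -0.      0.8737]
dp [-2.6406 -2.0562 -1.013 ] ang [-0.     -0.      0.3737]
dp [-2.6406 -2.0562 -1.013 ] ang [ 0.     -0.     -0.6263]
dp [-2.6406 -2.0562 -1.013 ] ang [0. 0. 0.]
```

```bash
python3 - <<'E'
from h import *
plan([560,85,300],[180,0,90])
E
```

```text
dp [-2.4183 -1.5259 -0.513 ] ang [-0.     -0.      0.3737]
```

Request:
{"op": "step_arm", "data": {
  "targets": [
    {"dp":[-0.2,-0.12,-0.5],"angular":[0,0,0],"fingers":1},
    {"dp":[-0.5,-0.3,-0.513],"angular":[0,0,0],"fingers":1},
    {"dp":[-0.75,-0.45,-0.513],"angular":[0,0,0],"fingers":1},
    {"dp":[-1,-0.6,-0.513],"angular":[0,0,0],"fingers":1},
    {"dp":[-1,-0.6,-0.513],"angular":[0,0,0],"fingers":1},
    {"dp":[-1,-0.6,-0.513],"angular":[0,0,0],"fingers":1},
    {"dp":[-1,-0.6,-0.513],"angular":[0,0,0],"fingers":1},
    {"dp":[-1,-0.6,-0.513],"angular":[0,0,0],"fingers":1}
  ]
}}

```text
time: 1.8
tool_pos: [369.2, 366.2, 299.8]
tcp_rot: [-180.0, -0.0, 157.3]
ft_force: [-0.3, 0.5, 0.6]
finger_gap: -0.2
grip_force: 0.0
```

Request:
{"op": "step_arm", "data": {
  "targets": [
    {"dp":[-0.2,-0.12,0],"angular":[0,0,0.05],"fingers":1},
    {"dp":[-0.4,-0.25,0],"angular":[0,0,0.1],"fingers":1},
    {"dp":[-0.6,-0.4,0],"angular":[0,0,0.15],"fingers":1},
    {"dp":[-0.8,-0.55,0],"angular":[0,0,0.2],"fingers":1},
    {"dp":[-1,-0.7,0],"angular":[0,0,0.25],"fingers":1},
    {"dp":[-1,-0.926,0],"angular":[0,0,0.3],"fingers":1},
    {"dp":[-1,-0.926,0],"angular":[0,0,0.35],"fingers":1},
    {"dp":[-1,-0.926,0],"angular":[0,0,0.3737],"fingers":1}
  ]
}}

```text
time: 2.8
tool_pos: [482.7, 117.7, 299.9]
tcp_rot: [-180.0, -0.0, 89.8]
ft_force: [0.3, -1.2, -0.7]
finger_gap: -0.2
grip_force: 0.0
```

```bash
python3 - <<'E'
from h import *
s=sense(); print(s["time"],s["tool_pos"],s["tcp_rot"])
plan([560,85,300],[180,0,90])
p=camera_params("wrist"); im=snapshot("wrist"); cv2.imwrite("pics/w1.png",im)
for l in ("yoke","yoke_head","corner","stop","collar"):
    for m in pinpoint("wrist",l): print(l,round(m["conf"],2),np.round(m["at"]),np.round(at_z(p,m["at"],130 if l=="yoke_head" else 0)))
E
```

```text
2.8 [482.66597425 117.67149126 299.89492887] [-1.79989152e+02 -8.50886837e-03  8.98043752e+01]
dp [-0.162   0.3872 -0.0006] ang [-0.0001 -0.     -0.0011]
yoke 0.94 [330. 355.] [ 499. -250.    0.]
yoke 0.82 [469. 280.] [729. -95.   0.]
yoke 0.69 [396. 279.] [606. -92.   0.]
yoke_head 0.88 [512. 329.] [730. -89. 130.]
yoke_head 0.66 [418. 333.] [608. -92. 130.]
corner 0.95 [333. 143.] [501. 131.   0.]
stop 0.76 [331. 139.] [498. 136.   0.]
collar 0.51 [409. 364.] [ 645. -271.    0.]
```

View pics/w1.png

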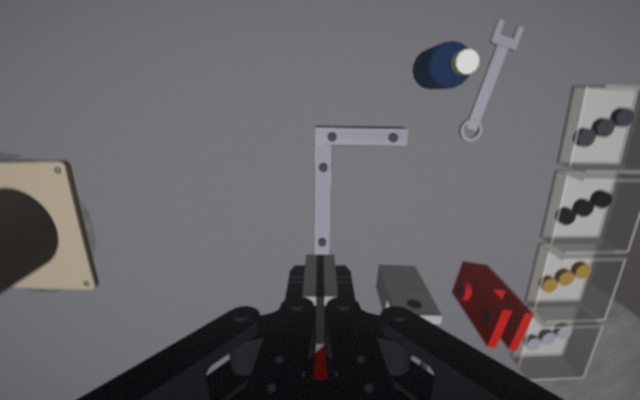

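The wrist view shows the corner's inner edge at (331,144), the fence running down to (322,255), the grey yoke at (408,290) with its plain face towards the stop, and a red one at (490,305). I need one close crop to get the yaw.

```bash
python3 - <<'E'
from h import *
im=cv2.imread("pics/w1.png")
a=cv2.resize(im[115:275,300:420],None,fx=3.5,fy=3.5,interpolation=cv2.INTER_CUBIC)
b=cv2.resize(im[255:335,365:450],None,fx=4.5,fy=4.5,interpolation=cv2.INTER_CUBIC)
o=np.zeros((560,803,3),np.uint8);o[:,:420]=a;o[:360,420:420+382]=b
cv2.imwrite("pics/c1.png",o[:, :800])
E
```

```text
(no output)
```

View pics/c1.png

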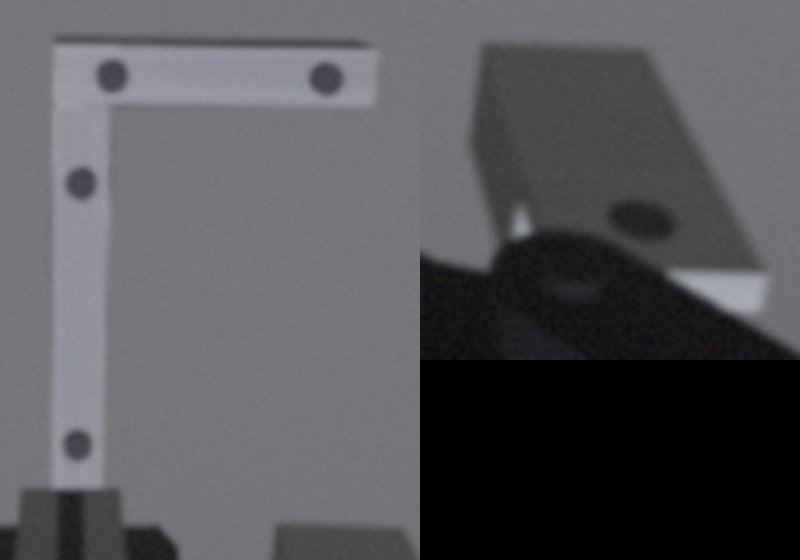

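```bash
python3 - <<'E'
from h import *
p=camera_params("wrist")
for n,q,z in [("corner",(331.1,144.7),36),("fence",(329.7,253.6),36),("stopend",(406.9,145.3),36),("bl",(378.8,264.8),0),("br",(415,266.1),0),("tr",(442.3,315.2),130),("backl",(376.6,286.8),0)]:
    print(n,np.round(at_z(p,q,z),1))
# top view cross-check of yoke yaw
pt=camera_params("top"); snapshot("top")
for m in masks_of("top","yoke"):
    c,s,a=cv2.minAreaRect(np.argwhere(m["pixels"])[:,::-1].astype(np.float32)); print(m["at"],c,s,a)
for m in masks_of("top","corner")[:1]:
    print(cv2.minAreaRect(np.argwhere(m["pixels"])[:,::-1].astype(np.float32)))
E
```

```text
corner [497.1 134.   36. ]
fence [497.1 -25.7  36. ]
stopend [597.5 133.7  36. ]
bl [577.9 -64.3   0. ]
br [637.1 -66.9   0. ]
tr [636.5 -64.1 130. ]
backl [ 576.9 -105.5    0. ]
[358.9, 202.4] (360.0, 200.0) (26.0, 24.0) 90.0
[430.5, 242.5] (430.3143615722656, 242.39358520507812) (32.78764343261719, 31.450807571411133) 39.28940963745117
[359.8, 147.4] (360.48651123046875, 150.08108520507812) (28.605422973632812, 30.57821273803711) 9.462322235107422
((316.9082946777344, 246.18649291992188), (127.49755859375, 43.44437789916992), 19.05770492553711)
```

The corner is at (497,134), aligned with world. The yoke spans x 577–637, with its plain face at y≈-65 and its back at about -109. The sizes agree. Next I go behind the boss side, tip at z=105.

Request:
{"op": "step_arm", "data": {
  "targets": [
    {"dp":[-0.18,0.12,0],"angular":[0,0,0],"fingers":1},
    {"dp":[-0.36,0.25,0],"angular":[0,0,0],"fingers":1},
    {"dp":[-0.54,0.37,0],"angular":[0,0,0],"fingers":1},
    {"dp":[-0.72,0.5,0],"angular":[0,0,0],"fingers":1},
    {"dp":[-0.9,0.6235,0],"angular":[0,0,0],"fingers":1},
    {"dp":[-1,0.6235,0],"angular":[0,0,0],"fingers":1},
    {"dp":[-1,0.6235,0],"angular":[0,0,0],"fingers":1},
    {"dp":[-1,0.6235,0],"angular":[0,0,0],"fingers":1}
  ]
}}

```text
time: 4.25
tool_pos: [607.2, -81.7, 300.3]
tcp_rot: [180.0, -0.0, 90.0]
ft_force: [-0.5, -0.6, -0.7]
finger_gap: -0.1
grip_force: 0.0
```

Request:
{"op": "step_arm", "data": {
  "targets": [
    {"dp":[-0.15,0,0],"angular":[0,0,0],"fingers":1},
    {"dp":[-0.2865,0,0.05],"angular":[0,0,0],"fingers":1},
    {"dp":[-0.2865,0,0.3],"angular":[0,0,0],"fingers":1},
    {"dp":[-0.2865,0,0.55],"angular":[0,0,0],"fingers":1},
    {"dp":[-0.2865,0,0.8],"angular":[0,0,0],"fingers":1},
    {"dp":[-0.2865,0,0.975],"angular":[0,0,0],"fingers":1},
    {"dp":[-0.2865,0,0.975],"angular":[0,0,0],"fingers":1},
    {"dp":[-0.2865,0,0.975],"angular":[0,0,0],"fingers":1}
  ]
}}

```text
time: 5.25
tool_pos: [608.7, -139.5, 107.3]
tcp_rot: [179.9, 0.0, 90.1]
ft_force: [-0.1, -0.7, 1.2]
finger_gap: -0.3
grip_force: 0.0
```

Request:
{"op": "step_arm", "data": {
  "targets": [
    {"dp":[0.03,0,0],"angular":[0,0,0],"fingers":1},
    {"dp":[0.06,0,0],"angular":[0,0,0],"fingers":1},
    {"dp":[0.09,0,0],"angular":[0,0,0],"fingers":1},
    {"dp":[0.12,0,0],"angular":[0,0,0],"fingers":1},
    {"dp":[0.15,0,0],"angular":[0,0,0],"fingers":1},
    {"dp":[0.18,0,0],"angular":[0,0,0],"fingers":1},
    {"dp":[0.2,0,0],"angular":[0,0,0],"fingers":1},
    {"dp":[0.22,0,0],"angular":[0,0,0],"fingers":1}
  ]
}}

```text
time: 6.25
tool_pos: [607.5, -95.7, 104.9]
tcp_rot: [-180.0, 0.0, 90.0]
ft_force: [-0.1, 0.7, -0.3]
finger_gap: 0.3
grip_force: 0.0
```

```bash
python3 - <<'E'
from h import *
cv2.imwrite("pics/s2.png",snapshot("scene")[150:350,150:420].repeat(2,0).repeat(2,1))
E
```

```text
(no output)
```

View pics/s2.png

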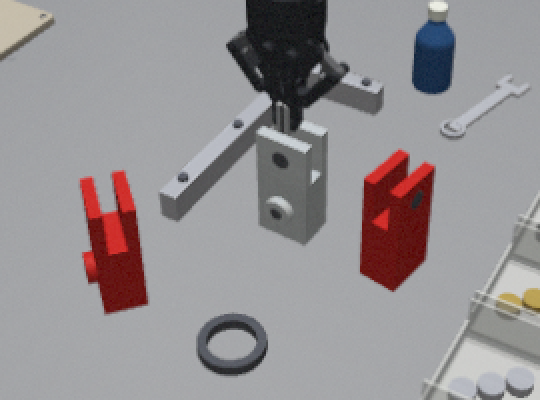

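The picture shows the yoke still upright, front face clear, and the fingers apparently behind or above the front arm at crop (285,120). That contradicts my geometry, so I check by projection.

```bash
python3 - <<'E'
from h import *
p=camera_params("scene"); s=sense(); print(s["tool_pos"],s["ft_force"],s["time"])
f=lambda X:np.round((proj(p,X)-[150,150])*2)
print("tcp",f([s["tool_pos"]]))
x0,x1,ys=577.5,637,(-109,-96,-78,-65)
for y in ys: print(y,f([[x0,y,0],[x1,y,0],[x0,y,130],[x1,y,130]]).tolist())
print("boss",f([[607,-119,40]]), "bl",f([[577,-65,0]]))
E
```

```text
[607.55183652 -95.26110645 104.98300406] [0.32303738 0.46054876 0.0914997 ] 6.3
tcp [[288. 154.]]
-109 [[259.0, 226.0], [307.0, 245.0], [256.0, 133.0], [307.0, 151.0]]
-96 [[265.0, 219.0], [312.0, 238.0], [262.0, 126.0], [313.0, 144.0]]
-78 [[274.0, 210.0], [321.0, 228.0], [271.0, 117.0], [322.0, 134.0]]
-65 [[280.0, 203.0], [326.0, 221.0], [278.0, 110.0], [328.0, 127.0]]
boss [[277. 214.]] bl [[279. 203.]]
```

```bash
python3 - <<'E'
from h import *
im=snapshot("scene")[185:280,260:330]
o=cv2.imread("pics/scene0.png")[185:280,260:330]
cv2.imwrite("pics/s3.png",cv2.resize(np.hstack([o,im]),None,fx=5.5,fy=5.5,interpolation=cv2.INTER_CUBIC))
E
```

```text
(no output)
```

View pics/s3.png

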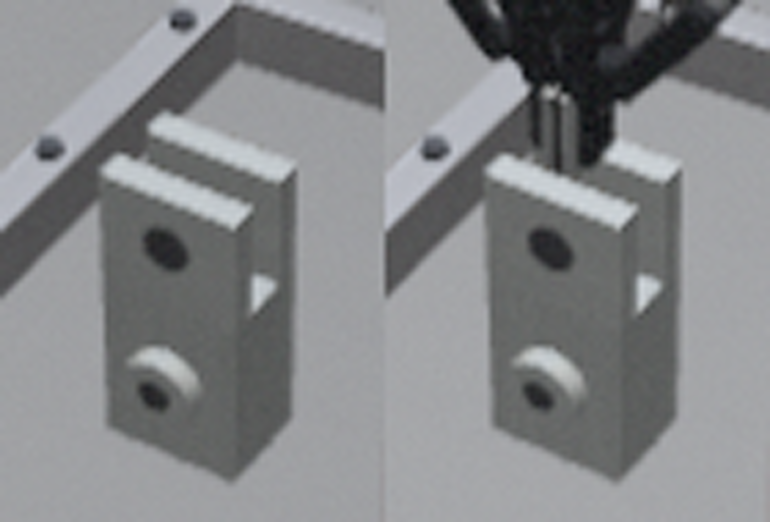

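```bash
python3 - <<'E'
from h import *
p=camera_params("wrist"); s=sense(); t=np.array(s["tool_pos"])
for d in (0,10,20,30,40): print(d,proj(p,[t+[0,11,d],t+[0,0,d],t+[0,-11,d]]).round().tolist())
cv2.imwrite("pics/w2.png",snapshot("wrist")[180:400,170:470].repeat(2,0).repeat(2,1))
E
```

```text
0 [[321.0, 223.0], [321.0, 241.0], [321.0, 258.0]]
10 [[321.0, 230.0], [321.0, 249.0], [321.0, 266.0]]
20 [[321.0, 238.0], [321.0, 257.0], [321.0, 276.0]]
30 [[321.0, 247.0], [321.0, 267.0], [321.0, 286.0]]
40 [[321.0, 256.0], [321.0, 277.0], [321.0, 297.0]]
```

View pics/w2.png

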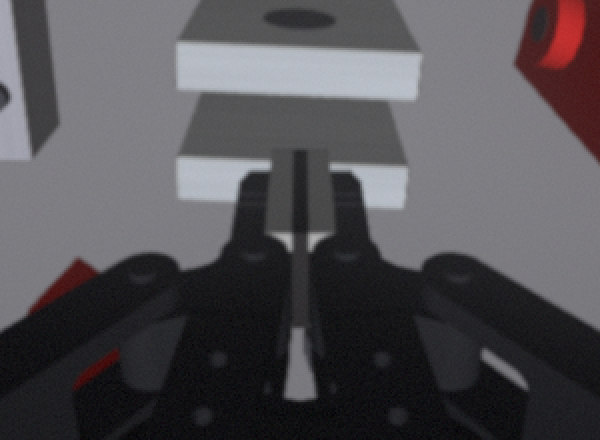

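```bash
python3 - <<'E'
from h import *
def tri(a,b):
    (c1,d1),(c2,d2)=a,b; d1=d1/np.linalg.norm(d1);d2=d2/np.linalg.norm(d2)
    k=np.linalg.lstsq(np.stack([d1,-d2],1),c2-c1,rcond=None)[0]
    return (c1+k[0]*d1).round(1),(c2+k[1]*d2).round(1)
w=camera_params("wrist");s=camera_params("scene")
for q in [(290.9,215),(291,218),(290,210)]: print(tri(ray(s,q),ray(w,(320,255))))
# yoke points in new wrist view: plain-arm top front edge, back edge; boss arm top edges
f=lambda x,y:(x/2+170,y/2+180)
for n,q in [("pf l",(178,42)),("pf r",(421,54)),("pb l",(178,88)),("pb r",(416,100)),("bf l",(178,157)),("bf r",(408,167)),("bb l",(178,199)),("bb r",(403,209))]: print(n,at_z(w,f(*q),130).round(1))
print(sense()["time"],sense()["joint_pos"])
E
```

```text
(array([599.7, -94.5, 132.4]), array([606.9, -91.5, 130.9]))
(array([601.2, -96.7, 126.7]), array([606.9, -94.3, 125.5]))
(array([596. , -91.5, 141.9]), array([606.9, -87. , 139.5]))
pf l [577.7 -63.2 130. ]
pf r [636.1 -66.2 130. ]
pb l [577. -75. 130.]
pb r [635.6 -78.3 130. ]
bf l [575.8 -94.  130. ]
bf r [634.6 -96.9 130. ]
bb l [ 575.1 -106.3  130. ]
bb r [ 634.  -109.3  130. ]
6.4 [-1.37374994e+01  1.31433537e+01  8.86966143e+01 -3.04625753e-03
  7.81581272e+01 -1.37514210e+01]
```

Both cameras agree that the real fingertips are about 26 mm above the reported TCP (z≈131), so the push passed just over the yoke. The yoke estimate itself is confirmed. I back out, go 20 mm lower and repeat.

Request:
{"op": "step_arm", "data": {
  "targets": [
    {"dp":[-0.1,0,-0.02],"angular":[0,0,0],"fingers":1},
    {"dp":[-0.22,0,-0.02],"angular":[0,0,0],"fingers":1},
    {"dp":[-0.22,0,0],"angular":[0,0,0],"fingers":1},
    {"dp":[-0.22,0,0.1],"angular":[0,0,0],"fingers":1},
    {"dp":[-0.22,0,0.1],"angular":[0,0,0],"fingers":1},
    {"dp":[-0.18,0,0.1],"angular":[0,0,0],"fingers":1},
    {"dp":[-0.14,0,0.1],"angular":[0,0,0],"fingers":1},
    {"dp":[-0.1,0,0.1],"angular":[0,0,0],"fingers":1}
  ]
}}

```text
time: 7.4
tool_pos: [608.1, -115.3, 85.7]
tcp_rot: [179.9, 0.0, 90.0]
ft_force: [0.9, -2.2, 1.6]
finger_gap: -0.5
grip_force: 0.8
```

Request:
{"op": "step_arm", "data": {
  "targets": [
    {"dp":[0.025,0,0],"angular":[0,0,0],"fingers":1},
    {"dp":[0.05,0,0],"angular":[0,0,0],"fingers":1},
    {"dp":[0.075,0,0],"angular":[0,0,0],"fingers":1},
    {"dp":[0.1,0,0],"angular":[0,0,0],"fingers":1},
    {"dp":[0.12,0,0],"angular":[0,0,0],"fingers":1},
    {"dp":[0.14,0,0],"angular":[0,0,0],"fingers":1},
    {"dp":[0.16,0,0],"angular":[0,0,0],"fingers":1},
    {"dp":[0.18,0,0],"angular":[0,0,0],"fingers":1}
  ]
}}

```text
time: 8.4
tool_pos: [607.4, -79.6, 84.9]
tcp_rot: [-180.0, -0.0, 90.0]
ft_force: [-0.2, 0.1, 0.0]
finger_gap: 0.1
grip_force: 0.1
```

```bash
python3 - <<'E'
from h import *
w=camera_params("wrist");s=camera_params("scene")
a=snapshot("scene")[165:285,230:350]; b=snapshot("wrist")
for c in("scene","wrist"):
  for l in("yoke","yoke_head"):
    for m in pinpoint(c,l): print(c,l,round(m["conf"],2),np.round(m["at"]))
o=np.hstack([cv2.resize(a,(400,400)),cv2.resize(b[150:400,195:445],(400,400))]); cv2.imwrite("pics/s4.png",o)
cv2.imwrite("pics/w4.png",b)
E
```

```text
scene yoke 0.8 [298. 259.]
scene yoke 0.71 [206. 295.]
scene yoke 0.58 [348. 284.]
scene yoke_head 0.71 [346. 237.]
scene yoke_head 0.7 [308. 205.]
scene yoke_head 0.63 [206. 250.]
scene yoke_head 0.59 [366. 192.]
wrist yoke 0.92 [320. 205.]
wrist yoke 0.66 [464. 210.]
wrist yoke 0.47 [216. 359.]
wrist yoke_head 0.93 [320. 206.]
wrist yoke_head 0.63 [575. 300.]
```

View pics/s4.png

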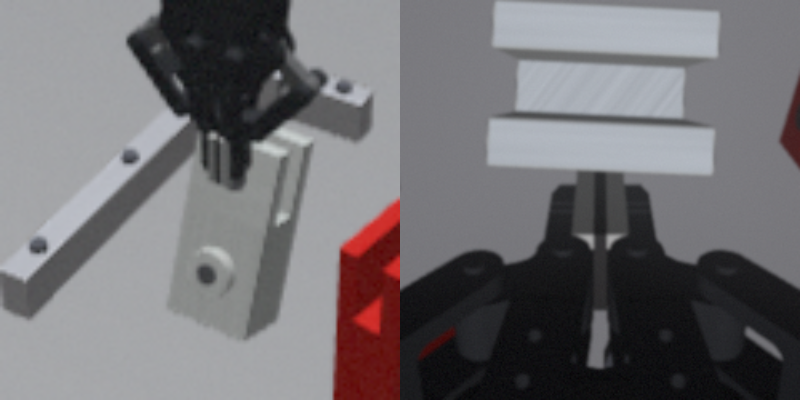

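The yoke is tilted about 15–20° with the fingers high on the boss face, so I continue past balance.

Request:
{"op": "step_arm", "data": {
  "targets": [
    {"dp":[0.02,0,0],"angular":[0,0,0],"fingers":1},
    {"dp":[0.04,0,0],"angular":[0,0,0],"fingers":1},
    {"dp":[0.06,0,0],"angular":[0,0,0],"fingers":1},
    {"dp":[0.08,0,0],"angular":[0,0,0],"fingers":1},
    {"dp":[0.1,0,0],"angular":[0,0,0],"fingers":1},
    {"dp":[0.1,0,0],"angular":[0,0,0],"fingers":1},
    {"dp":[0.1,0,0],"angular":[0,0,0],"fingers":1},
    {"dp":[0.1,0,0],"angular":[0,0,0],"fingers":1}
  ]
}}

```text
time: 9.7
tool_pos: [607.5, -60.1, 85.0]
tcp_rot: [-180.0, 0.0, 90.0]
ft_force: [-0.1, 0.6, 0.1]
finger_gap: -0.2
grip_force: 0.0
```

Request:
{"op": "step_arm", "data": {
  "targets": [
    {"dp":[-0.1,0,-0.2],"angular":[0,0,0],"fingers":1},
    {"dp":[-0.2,0,-0.4],"angular":[0,0,0],"fingers":1},
    {"dp":[-0.2,0,-0.7],"angular":[0,0,0],"fingers":1},
    {"dp":[-0.2,0,-0.9],"angular":[0,0,0],"fingers":1},
    {"dp":[-0.2,0,-0.9],"angular":[0,0,0],"fingers":1},
    {"dp":[-0.2,0,-0.9],"angular":[0,0,0],"fingers":1},
    {"dp":[-0.2,0,-0.9],"angular":[0,0,0],"fingers":1},
    {"dp":[-0.2,0,-0.9],"angular":[0,0,0],"fingers":1}
  ]
}}

```text
time: 10.7
tool_pos: [606.9, -99.8, 263.4]
tcp_rot: [-179.9, -0.0, 90.0]
ft_force: [0.2, -0.7, 0.0]
finger_gap: 0.1
grip_force: 0.0
```

```bash
python3 - <<'E'
from h import *
w=camera_params("wrist")
b=snapshot("wrist"); cv2.imwrite("pics/w5.png",b); print(sense()["tool_pos"],sense()["time"])
for l,z in(("yoke",22),("yoke_head",22),("corner",0),("stop",0)):
    for m in pinpoint("wrist",l): print(l,round(m["conf"],2),np.round(m["at"]),at_z(w,m["at"],z).round())
E
```

```text
[607.05380194 -99.84959545 263.72026167] 10.75
yoke 0.95 [249. 261.] [ 506. -243.   22.]
yoke 0.93 [413. 150.] [723. -87.  22.]
yoke 0.57 [322. 127.] [609. -59.  22.]
yoke_head 0.88 [330.  12.] [617.  70.  22.]
yoke_head 0.87 [449. 172.] [ 773. -115.   22.]
yoke_head 0.57 [228. 318.] [ 466. -340.   22.]
```

View pics/w5.png

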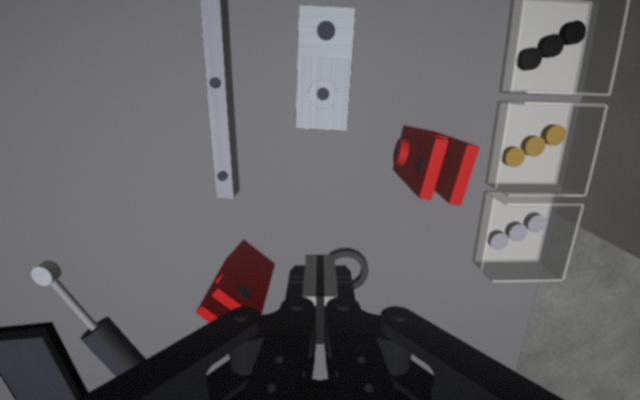

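The yoke lies boss up, foot edge at row 130 and head near (327,8). I compute its corners, the red neighbour's, and the next pose.

```bash
cat >> h.py <<'E'
def tilt(yaw,deg):  # tips lead along -tool x (in horizontal) by deg
    R=Ro.from_euler("xyz",[180,0,yaw],degrees=True)*Ro.from_euler("y",deg,degrees=True)
    return R.as_euler("xyz",degrees=True), R.apply([0,0,1])
E
python3 - <<'E'
from h import *
w=camera_params("wrist")
for n,q,z in [("fl",(296.5,129.5),44),("fr",(347.5,131),44),("hl",(300,7.5),44),("hr",(355,9),44),("redbase",(403,126),0),("red t",(478,147),130),("red",(437,141),130),("red",(462,205),130),("fence",(219.5,10),36),("fence",(239,197),36)]: print(n,at_z(w,q,z).round(1))
for y,d in ((0,20),(0,-20),(180,20),(90,20),(90,-20)): print(y,d,[v.round(2) for v in tilt(y,d)])
r=tilt(0,20)
E
```

```text
fl [579.5 -59.5  44. ]
fr [639.4 -61.2  44. ]
hl [585.8  69.5  44. ]
hr [644.5  68.1  44. ]
redbase [715.4 -59.4   0. ]
red t [756.3 -66.  130. ]
red [716.4 -60.7 130. ]
red [ 748.7 -123.9  130. ]
fence [497.1  69.8  36. ]
fence [ 503.4 -145.    36. ]
0 20 [array([180., -20.,   0.]), array([ 0.34, -0.  , -0.94])]
0 -20 [array([180.,  20.,   0.]), array([-0.34, -0.  , -0.94])]
180 20 [array([180., -20., 180.]), array([-0.34,  0.  , -0.94])]
90 20 [array([180., -20.,  90.]), array([ 0.  ,  0.34, -0.94])]
90 -20 [array([180.,  20.,  90.]), array([ 0.  , -0.34, -0.94])]
```

```bash
python3 - <<'E'
from h import *
plan([668,8,150],[180,20,0],[607.5,-100,265],[180,0,90])
print(Ro.from_euler("xyz",[180,20,0],degrees=True).inv().as_matrix().round(3))
E
```

```text
dp [0.54   0.3025 0.575 ] ang [ 0.0872 -0.0872  0.4945]
[[ 0.94   0.    -0.342]
 [ 0.    -1.     0.   ]
 [-0.342 -0.    -0.94 ]]
```

Request:
{"op": "step_arm", "data": {
  "targets": [
    {"dp":[0.1,0.06,0.05],"angular":[0.009,-0.009,0.05],"fingers":0.3},
    {"dp":[0.2,0.12,0.15],"angular":[0.0176,-0.0176,0.1],"fingers":0.3},
    {"dp":[0.3,0.18,0.25],"angular":[0.0265,-0.0265,0.15],"fingers":0.3},
    {"dp":[0.4,0.24,0.35],"angular":[0.0353,-0.0353,0.2],"fingers":0.3},
    {"dp":[0.5,0.3,0.45],"angular":[0.0441,-0.0441,0.25],"fingers":0.3},
    {"dp":[0.54,0.3025,0.55],"angular":[0.0529,-0.0529,0.3],"fingers":0.3},
    {"dp":[0.54,0.3025,0.575],"angular":[0.0617,-0.0617,0.35],"fingers":0.3},
    {"dp":[0.54,0.3025,0.575],"angular":[0.0705,-0.0705,0.4],"fingers":0.3}
  ]
}}

```text
time: 11.95
tool_pos: [667.5, 8.6, 148.7]
tcp_rot: [-177.4, 16.8, 17.6]
ft_force: [0.3, 1.1, -0.0]
finger_gap: 60.0
grip_force: 0.0
```

Request:
{"op": "step_arm", "data": {
  "targets": [
    {"dp":[0,0,0],"angular":[0.0088,-0.0088,0.05],"fingers":0.3},
    {"dp":[0,0,0],"angular":[0.0167,-0.0167,0.0945],"fingers":0.3},
    {"dp":[0,0,0],"angular":[0.0167,-0.0167,0.0945],"fingers":0.3},
    {"dp":[0,0,0],"angular":[0.0167,-0.0167,0.0945],"fingers":0.3},
    {"dp":[0,0,0],"angular":[0.0167,-0.0167,0.0945],"fingers":0.3},
    {"dp":[0,0,0],"angular":[0.0167,-0.0167,0.0945],"fingers":0.3},
    {"dp":[0,0,0],"angular":[0.0167,-0.0167,0.0945],"fingers":0.3},
    {"dp":[0,0,0],"angular":[0.0167,-0.0167,0.0945],"fingers":0.3}
  ]
}}

```text
time: 12.95
tool_pos: [668.0, 8.1, 150.1]
tcp_rot: [-180.0, 20.0, 0.0]
ft_force: [-0.8, 0.0, 0.6]
finger_gap: 60.0
grip_force: 0.0
```

Request:
{"op": "step_arm", "data": {
  "targets": [
    {"dp":[0.04,0,0.11],"angular":[0,0,0],"fingers":0.3},
    {"dp":[0.08,0,0.22],"angular":[0,0,0],"fingers":0.3},
    {"dp":[0.12,0,0.33],"angular":[0,0,0],"fingers":0.3},
    {"dp":[0.16,0,0.44],"angular":[0,0,0],"fingers":0.3},
    {"dp":[0.2,0,0.55],"angular":[0,0,0],"fingers":0.3},
    {"dp":[0.2138,0,0.5875],"angular":[0,0,0],"fingers":0.3},
    {"dp":[0.2138,0,0.5875],"angular":[0,0,0],"fingers":0.3},
    {"dp":[0.2138,0,0.5875],"angular":[0,0,0],"fingers":0.3}
  ]
}}

```text
time: 13.95
tool_pos: [668.9, 7.9, 26.2]
tcp_rot: [180.0, 19.9, -0.0]
ft_force: [-0.2, 0.8, 0.4]
finger_gap: 59.5
grip_force: 0.0
```

Request:
{"op": "step_arm", "data": {
  "targets": [
    {"dp":[0.0043,0,0.0118],"angular":[0,0,0],"fingers":0.3},
    {"dp":[0.0085,0,0.0235],"angular":[0,0,0],"fingers":0.3},
    {"dp":[0.0128,0,0.0353],"angular":[0,0,0],"fingers":0.3},
    {"dp":[0.0171,0,0.047],"angular":[0,0,0],"fingers":0.3},
    {"dp":[0.0214,0,0.0588],"angular":[0,0,0],"fingers":0.3},
    {"dp":[0.0256,0,0.0705],"angular":[0,0,0],"fingers":0.3},
    {"dp":[0.0256,0,0.0705],"angular":[0,0,0],"fingers":0.3},
    {"dp":[0.0256,0,0.0705],"angular":[0,0,0],"fingers":0.3}
  ]
}}

```text
time: 14.95
tool_pos: [667.8, 7.9, 9.6]
tcp_rot: [-180.0, 20.0, -0.0]
ft_force: [1.0, 1.1, -1.2]
finger_gap: 59.6
grip_force: 0.0
```

```bash
python3 - <<'E'
from h import *
s=sense(); print(s["tool_pos"],s["ft_force"])
a=snapshot("scene")[150:300,220:400]; b=snapshot("wrist")
cv2.imwrite("pics/s6.png",np.hstack([cv2.resize(a,(400,333)),cv2.resize(b[100:400,140:500],(400,333))]))
E
```

```text
[667.75787674   7.93426159   9.59588692] [ 1.01536327  1.14727932 -1.23448808]
```

View pics/s6.png

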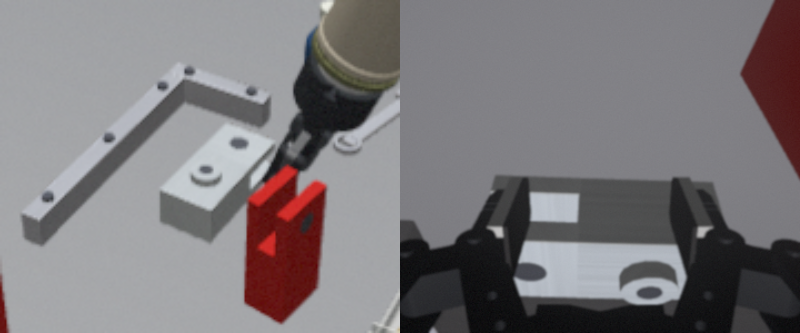

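The left half shows the gripper beside the yoke's far side, clear of the red one. The right half shows both finger pads, tips still above the bench, and the yoke beyond. That was my tenth picture, so I rely on numbers and networks from here. I descend in small steps to feel the bench.

Request:
{"op": "step_arm", "data": {
  "targets": [
    {"dp":[0.0043,0,0.0118],"angular":[0,0,0],"fingers":0.3},
    {"dp":[0.0085,0,0.0235],"angular":[0,0,0],"fingers":0.3},
    {"dp":[0.0128,0,0.0353],"angular":[0,0,0],"fingers":0.3},
    {"dp":[0.0171,0,0.047],"angular":[0,0,0],"fingers":0.3},
    {"dp":[0.0214,0,0.0588],"angular":[0,0,0],"fingers":0.3},
    {"dp":[0.0256,0,0.0705],"angular":[0,0,0],"fingers":0.3},
    {"dp":[0.0299,0,0.0823],"angular":[0,0,0],"fingers":0.3},
    {"dp":[0.0342,0,0.094],"angular":[0,0,0],"fingers":0.3}
  ]
}}

```text
time: 16.05
tool_pos: [668.0, 8.0, -10.2]
tcp_rot: [-180.0, 20.0, -0.0]
ft_force: [-1.1, 2.4, 1.3]
finger_gap: 59.7
grip_force: 0.0
```

```bash
python3 - <<'E'
from h import *
s=sense(); print(s["tool_pos"],s["ft_force"])
w=camera_params("wrist");t=np.array(s["tool_pos"]);R=Ro.from_euler("xyz",s["tcp_rot"],degrees=True)
# where finger tips (pad inner edge) should project for various tip offsets behind the TCP
for b in (0,10,20,30,40): print(b,proj(w,[t+R.apply([dx,dy,-b]) for dy in(-30,30) for dx in(-11,0,11)]).round().tolist())
g=cv2.cvtColor(snapshot("wrist"),cv2.COLOR_BGR2GRAY); cv2.imwrite("pics/w7.png",g)
for c in (225,235,245,250,255): print(c,g[220:330:4,c].tolist())
E
```

```text
[668.0253484    8.04028599 -10.20362054] [-1.05869712  2.44413856  1.34235941]
0 [[269.0, 258.0], [268.0, 241.0], [267.0, 223.0], [370.0, 258.0], [371.0, 241.0], [372.0, 223.0]]
10 [[266.0, 266.0], [265.0, 248.0], [264.0, 230.0], [373.0, 266.0], [374.0, 248.0], [375.0, 230.0]]
20 [[263.0, 275.0], [262.0, 257.0], [261.0, 238.0], [375.0, 275.0], [377.0, 257.0], [378.0, 238.0]]
30 [[260.0, 285.0], [259.0, 266.0], [257.0, 246.0], [378.0, 285.0], [380.0, 266.0], [381.0, 246.0]]
40 [[257.0, 297.0], [255.0, 277.0], [254.0, 256.0], [382.0, 297.0], [383.0, 277.0], [385.0, 256.0]]
225 [125, 125, 125, 125, 125, 126, 124, 125, 125, 123, 125, 125, 124, 80, 34, 31, 36, 51, 61, 63, 62, 139, 163, 65, 26, 26, 26, 23]
235 [127, 126, 125, 125, 125, 124, 124, 125, 125, 124, 124, 120, 95, 67, 64, 66, 64, 64, 63, 46, 29, 42, 52, 53, 50, 49, 52, 49]
245 [126, 125, 125, 126, 124, 124, 125, 124, 126, 124, 80, 66, 63, 47, 32, 32, 32, 33, 27, 30, 31, 30, 27, 25, 29, 23, 23, 27]
250 [125, 126, 124, 125, 126, 125, 123, 124, 124, 123, 68, 37, 35, 36, 32, 32, 33, 33, 29, 30, 30, 27, 31, 25, 39, 81, 142, 168]
255 [125, 126, 125, 124, 124, 125, 124, 127, 124, 125, 100, 67, 61, 52, 43, 39, 31, 33, 34, 31, 43, 95, 156, 183, 189, 186, 184, 174]
```

Request:
{"op": "step_arm", "data": {
  "targets": [
    {"dp":[0.0026,0,0.007],"angular":[0,0,0],"fingers":0.3},
    {"dp":[0.0051,0,0.0141],"angular":[0,0,0],"fingers":0.3},
    {"dp":[0.0077,0,0.0212],"angular":[0,0,0],"fingers":0.3},
    {"dp":[0.0103,0,0.0282],"angular":[0,0,0],"fingers":0.3},
    {"dp":[0.0128,0,0.0353],"angular":[0,0,0],"fingers":0.3},
    {"dp":[0.0128,0,0.0353],"angular":[0,0,0],"fingers":0.3},
    {"dp":[0.0128,0,0.0353],"angular":[0,0,0],"fingers":0.3},
    {"dp":[0.0128,0,0.0353],"angular":[0,0,0],"fingers":0.3}
  ]
}}

```text
time: 17.1
tool_pos: [667.9, 8.0, -17.7]
tcp_rot: [-180.0, 20.0, -0.0]
ft_force: [0.1, 1.9, -1.3]
finger_gap: 59.6
grip_force: 0.0
```

Request:
{"op": "step_arm", "data": {
  "targets": [
    {"dp":[0.0017,0,0.0047],"angular":[0,0,0],"fingers":0.3},
    {"dp":[0.0034,0,0.0094],"angular":[0,0,0],"fingers":0.3},
    {"dp":[0.0051,0,0.0141],"angular":[0,0,0],"fingers":0.3},
    {"dp":[0.0068,0,0.0188],"angular":[0,0,0],"fingers":0.3},
    {"dp":[0.0086,0,0.0235],"angular":[0,0,0],"fingers":0.3},
    {"dp":[0.0086,0,0.0235],"angular":[0,0,0],"fingers":0.3},
    {"dp":[0.0086,0,0.0235],"angular":[0,0,0],"fingers":0.3},
    {"dp":[0.0086,0,0.0235],"angular":[0,0,0],"fingers":0.3}
  ]
}}

```text
time: 18.1
tool_pos: [667.9, 8.0, -22.7]
tcp_rot: [-180.0, 20.0, -0.0]
ft_force: [0.8, 1.7, -0.1]
finger_gap: 59.6
grip_force: 0.0
```

Request:
{"op": "step_arm", "data": {
  "targets": [
    {"dp":[0.0017,0,0.0047],"angular":[0,0,0],"fingers":0.3},
    {"dp":[0.0034,0,0.0094],"angular":[0,0,0],"fingers":0.3},
    {"dp":[0.0051,0,0.0141],"angular":[0,0,0],"fingers":0.3},
    {"dp":[0.0068,0,0.0188],"angular":[0,0,0],"fingers":0.3},
    {"dp":[0.0086,0,0.0235],"angular":[0,0,0],"fingers":0.3},
    {"dp":[0.0086,0,0.0235],"angular":[0,0,0],"fingers":0.3},
    {"dp":[0.0086,0,0.0235],"angular":[0,0,0],"fingers":0.3},
    {"dp":[0.0086,0,0.0235],"angular":[0,0,0],"fingers":0.3}
  ]
}}

```text
time: 19.1
tool_pos: [667.9, 8.0, -27.7]
tcp_rot: [-180.0, 20.0, -0.0]
ft_force: [0.4, 2.6, -0.8]
finger_gap: 59.8
grip_force: 0.0
```

No contact with the bench at -27.7, so the tips are low (a few mm to 12 mm). I sweep -x towards the fence.

Request:
{"op": "step_arm", "data": {
  "targets": [
    {"dp":[-0.06,0,0.0218],"angular":[0,0,0],"fingers":0.3},
    {"dp":[-0.115,0,0.0419],"angular":[0,0,0],"fingers":0.3},
    {"dp":[-0.165,0,0.06],"angular":[0,0,0],"fingers":0.3},
    {"dp":[-0.215,0,0.0783],"angular":[0,0,0],"fingers":0.3},
    {"dp":[-0.265,0,0.0965],"angular":[0,0,0],"fingers":0.3},
    {"dp":[-0.31,0,0.1128],"angular":[0,0,0],"fingers":0.3},
    {"dp":[-0.34,0,0.1237],"angular":[0,0,0],"fingers":0.3},
    {"dp":[-0.37,0,0.1347],"angular":[0,0,0],"fingers":0.3}
  ]
}}

```text
time: 20.1
tool_pos: [589.3, 7.9, -27.4]
tcp_rot: [180.0, 20.0, -0.0]
ft_force: [4.4, 0.5, -0.5]
finger_gap: 59.7
grip_force: 1.8
```

```bash
cat > look.py <<'E'
from h import *
s=sense(); print(round(s["time"],2),np.round(s["tool_pos"],1),np.round(s["ft_force"],1))
for c in ("scene","top"):
    p=camera_params(c); snapshot(c)
    for l,z in(("yoke",22),("yoke_head",22)):
        for m in pinpoint(c,l):
            q=at_z(p,m["at"],z).round(1)
            if 480<q[0]<690 and -140<q[1]<160: print(c,l,round(m["conf"],2),q[:2])
    for m in masks_of(c,"yoke"):
        q=at_z(p,m["at"],40)
        if 480<q[0]<690 and -140<q[1]<160: print(c,"mask",q.round(1)[:2],m["pixels"].sum())
E
python3 look.py
```

```text
20.1 [589.3   7.9 -27.4] [ 4.4  0.5 -0.5]
scene yoke 0.96 [566.1 -59.1]
scene yoke_head 0.68 [577.1  71.4]
scene yoke_head 0.58 [681.5  23.5]
scene yoke_head 0.34 [512.3 107.4]
scene mask [572.3 -18.7] 1295
top yoke_head 0.8 [570.2  77.6]
top mask [576.6   9.8] 418
```

Request:
{"op": "step_arm", "data": {
  "targets": [
    {"dp":[-0.0188,0,0.0068],"angular":[0,0,0],"fingers":0.3},
    {"dp":[-0.0376,0,0.0137],"angular":[0,0,0],"fingers":0.3},
    {"dp":[-0.0564,0,0.0205],"angular":[0,0,0],"fingers":0.3},
    {"dp":[-0.0752,0,0.0274],"angular":[0,0,0],"fingers":0.3},
    {"dp":[-0.094,0,0.0342],"angular":[0,0,0],"fingers":0.3},
    {"dp":[-0.1034,0,0.0376],"angular":[0,0,0],"fingers":0.3},
    {"dp":[-0.1128,0,0.041],"angular":[0,0,0],"fingers":0.3},
    {"dp":[-0.1128,0,0.041],"angular":[0,0,0],"fingers":0.3}
  ]
}}

```text
time: 21.5
tool_pos: [565.0, 8.0, -27.5]
tcp_rot: [-180.0, 20.0, -0.0]
ft_force: [1.2, -0.2, -0.9]
finger_gap: 59.9
grip_force: 0.9
```

```bash
python3 look.py
```

```text
21.5 [565.    8.  -27.5] [ 1.2 -0.2 -0.9]
scene yoke 0.85 [540.3 -63.1]
scene yoke 0.39 [505.2 110.2]
scene yoke_head 0.67 [555.2  63.9]
scene yoke_head 0.67 [674.5  15.6]
scene mask [505.1 136.4] 118
top yoke 0.71 [527.7 -56.6]
top yoke_head 0.66 [538.2  74.3]
top mask [550.5   9.9] 683
```

Request:
{"op": "step_arm", "data": {
  "targets": [
    {"dp":[-0.0047,0,0.0017],"angular":[0,0,0],"fingers":0.3},
    {"dp":[-0.0094,0,0.0034],"angular":[0,0,0],"fingers":0.3},
    {"dp":[-0.0141,0,0.0051],"angular":[0,0,0],"fingers":0.3},
    {"dp":[-0.0188,0,0.0068],"angular":[0,0,0],"fingers":0.3},
    {"dp":[-0.0235,0,0.0086],"angular":[0,0,0],"fingers":0.3},
    {"dp":[-0.0282,0,0.0103],"angular":[0,0,0],"fingers":0.3},
    {"dp":[-0.0282,0,0.0103],"angular":[0,0,0],"fingers":0.3},
    {"dp":[-0.0282,0,0.0103],"angular":[0,0,0],"fingers":0.3}
  ]
}}

```text
time: 22.9
tool_pos: [559.1, 8.0, -27.6]
tcp_rot: [-180.0, 20.0, -0.0]
ft_force: [3.4, -0.6, -0.6]
finger_gap: 59.9
grip_force: 1.4
```

Request:
{"op": "step_arm", "data": {
  "targets": [
    {"dp":[-0.0024,0,0.0009],"angular":[0,0,0],"fingers":0.3},
    {"dp":[-0.0047,0,0.0017],"angular":[0,0,0],"fingers":0.3},
    {"dp":[-0.007,0,0.0026],"angular":[0,0,0],"fingers":0.3},
    {"dp":[-0.0094,0,0.0034],"angular":[0,0,0],"fingers":0.3},
    {"dp":[-0.0118,0,0.0043],"angular":[0,0,0],"fingers":0.3},
    {"dp":[-0.0118,0,0.0043],"angular":[0,0,0],"fingers":0.3},
    {"dp":[-0.0118,0,0.0043],"angular":[0,0,0],"fingers":0.3},
    {"dp":[-0.0118,0,0.0043],"angular":[0,0,0],"fingers":0.3}
  ]
}}

```text
time: 23.9
tool_pos: [556.7, 8.1, -27.6]
tcp_rot: [-180.0, 20.0, -0.0]
ft_force: [3.8, 0.6, -0.6]
finger_gap: 59.5
grip_force: 1.6
```

Request:
{"op": "step_arm", "data": {
  "targets": [
    {"dp":[-0.0024,0,0.0009],"angular":[0,0,0],"fingers":0.3},
    {"dp":[-0.0047,0,0.0017],"angular":[0,0,0],"fingers":0.3},
    {"dp":[-0.007,0,0.0026],"angular":[0,0,0],"fingers":0.3},
    {"dp":[-0.0094,0,0.0034],"angular":[0,0,0],"fingers":0.3},
    {"dp":[-0.0094,0,0.0034],"angular":[0,0,0],"fingers":0.3},
    {"dp":[-0.0094,0,0.0034],"angular":[0,0,0],"fingers":0.3},
    {"dp":[-0.0094,0,0.0034],"angular":[0,0,0],"fingers":0.3},
    {"dp":[-0.0094,0,0.0034],"angular":[0,0,0],"fingers":0.3}
  ]
}}

```text
time: 24.9
tool_pos: [554.7, 8.0, -27.6]
tcp_rot: [-180.0, 20.0, -0.0]
ft_force: [3.1, -0.6, 0.3]
finger_gap: 59.7
grip_force: 1.6
```

Request:
{"op": "step_arm", "data": {
  "targets": [
    {"dp":[-0.0024,0,0.0009],"angular":[0,0,0],"fingers":0.3},
    {"dp":[-0.0047,0,0.0017],"angular":[0,0,0],"fingers":0.3},
    {"dp":[-0.007,0,0.0026],"angular":[0,0,0],"fingers":0.3},
    {"dp":[-0.0094,0,0.0034],"angular":[0,0,0],"fingers":0.3},
    {"dp":[-0.0118,0,0.0043],"angular":[0,0,0],"fingers":0.3},
    {"dp":[-0.0118,0,0.0043],"angular":[0,0,0],"fingers":0.3},
    {"dp":[-0.0118,0,0.0043],"angular":[0,0,0],"fingers":0.3},
    {"dp":[-0.0118,0,0.0043],"angular":[0,0,0],"fingers":0.3}
  ]
}}

```text
time: 25.9
tool_pos: [552.5, 8.1, -27.5]
tcp_rot: [-180.0, 20.0, -0.0]
ft_force: [4.9, 0.1, -0.1]
finger_gap: 59.4
grip_force: 2.4
```

```bash
python3 look.py; python3 - <<'E'
from h import *
g=cv2.GaussianBlur(cv2.cvtColor(snapshot("wrist"),cv2.COLOR_BGR2GRAY),(3,3),0); w=camera_params("wrist"); cv2.imwrite("pics/w8.png",g)
seg=cv2.createLineSegmentDetector().detect(g)[0][:,0]
for x1,y1,x2,y2 in seg:
    if np.hypot(x2-x1,y2-y1)>35:
        a=[at_z(w,(x1,y1),z) for z in(0,36,44)]; b=[at_z(w,(x2,y2),z) for z in(0,36,44)]
        print(np.round([x1,y1,x2,y2]).astype(int).tolist(),"z36",a[1].round(1)[:2],b[1].round(1)[:2],"z44",a[2].round(1)[:2],b[2].round(1)[:2])
E
```

```text
25.9 [552.5   8.1 -27.5] [ 4.9  0.1 -0.1]
scene yoke 0.95 [532.6 -64.3]
scene yoke_head 0.86 [673.4  19.8]
scene yoke_head 0.66 [535.6  76.7]
scene mask [534.3 -26.6] 1167
top yoke 0.77 [524.3 -49.7]
top yoke_head 0.63 [528.7  79.7]
top mask [532.7   4.1] 897
[303, 379, 343, 377] z36 [517.7  16.3] [520.3  -3.7] z44 [536.3  15.4] [538.6  -2.5]
[241, 349, 254, 384] z36 [547.7  43. ] [511.7  42.1] z44 [563.1  39.2] [531.   38.4]
[343, 374, 387, 373] z36 [522.9  -3.6] [523.8 -25.2] z44 [541.   -2.4] [541.8 -21.6]
[259, 288, 249, 326] z36 [592.   29.6] [566.6  37. ] z44 [602.6  27.3] [579.9  33.8]
[386, 384, 398, 349] z36 [511.5 -26.1] [547.6 -27. ] z44 [530.8 -22.4] [563.  -23.2]
[203, 307, 221, 274] z36 [580.1  52.6] [599.5  42. ] z44 [592.   47.7] [609.2  38.3]
[521, 336, 583, 398] z36 [557.1 -79.8] [ 482.2 -149. ] z44 [571.4 -70.3] [ 504.7 -132.1]
[291, 328, 294, 293] z36 [565.6  19.5] [589.2  17.2] z44 [579.   18.2] [600.   16.2]
[251, 328, 291, 329] z36 [565.2  36.3] [565.1  19.8] z44 [578.7  33.2] [578.6  18.5]
[393, 356, 246, 355] z36 [541.8 -25.7] [542.9  41.6] z44 [557.8 -22. ] 
[... 411 characters left out ...]
1  83.3] [574.4  84. ]
[1, 212, 39, 212] z36 [627.6 105.7] [627.4  92.7] z44 [634.3  95.1] [634.1  83.5]
[450, 276, 467, 321] z36 [598.6 -37.5] [569.9 -51.8] z44 [608.4 -32.6] [582.9 -45.4]
[557, 334, 586, 386] z36 [557.9 -95.6] [ 499.9 -141.1] z44 [572.1 -84.4] [ 520.5 -125. ]
[259, 273, 379, 274] z36 [600.4  28.5] [599.7 -12.6] z44 [610.   26.3] [609.4 -10.4]
[397, 348, 384, 304] z36 [548.5 -26.5] [582.5 -16.3] z44 [563.8 -22.8] [594.1 -13.7]
[1, 336, 60, 389] z36 [553.4 154.3] [496.9 154.9] z44 [568.1 138.5] [517.8 138.9]
[233, 301, 249, 263] z36 [584.1  40.5] [605.6  31.5] z44 [595.5  36.9] [614.7  29. ]
[390, 262, 406, 301] z36 [606.2 -15.5] [584.2 -24.5] z44 [615.2 -13. ] [595.6 -21. ]
```

The yoke's near top edge is at x≈558.3, so about 1 mm is left to the fence. I nudge on with the force watched.

Request:
{"op": "step_arm", "data": {
  "targets": [
    {"dp":[-0.0024,0,0.0009],"angular":[0,0,0],"fingers":0.3},
    {"dp":[-0.0047,0,0.0017],"angular":[0,0,0],"fingers":0.3},
    {"dp":[-0.0047,0,0.0017],"angular":[0,0,0],"fingers":0.3},
    {"dp":[-0.0047,0,0.0017],"angular":[0,0,0],"fingers":0.3},
    {"dp":[-0.0047,0,0.0017],"angular":[0,0,0],"fingers":0.3},
    {"dp":[-0.0047,0,0.0017],"angular":[0,0,0],"fingers":0.3},
    {"dp":[-0.0047,0,0.0017],"angular":[0,0,0],"fingers":0.3},
    {"dp":[-0.0047,0,0.0017],"angular":[0,0,0],"fingers":0.3}
  ]
}}

```text
time: 27.35
tool_pos: [552.3, 8.3, -27.5]
tcp_rot: [-180.0, 19.9, 0.0]
ft_force: [7.5, 1.6, -2.3]
finger_gap: 59.7
grip_force: 3.7
```

Request:
{"op": "step_arm", "data": {
  "targets": [
    {"dp":[-0.0024,0,0.0009],"angular":[0,0,0],"fingers":0.3},
    {"dp":[-0.0047,0,0.0017],"angular":[0,0,0],"fingers":0.3},
    {"dp":[-0.0047,0,0.0017],"angular":[0,0,0],"fingers":0.3},
    {"dp":[-0.0047,0,0.0017],"angular":[0,0,0],"fingers":0.3},
    {"dp":[-0.0047,0,0.0017],"angular":[0,0,0],"fingers":0.3},
    {"dp":[-0.0047,0,0.0017],"angular":[0,0,0],"fingers":0.3},
    {"dp":[-0.0047,0,0.0017],"angular":[0,0,0],"fingers":0.3},
    {"dp":[-0.0047,0,0.0017],"angular":[0,0,0],"fingers":0.3}
  ]
}}

```text
time: 28.35
tool_pos: [552.1, 8.5, -27.4]
tcp_rot: [-180.0, 19.8, 0.0]
ft_force: [9.7, 2.0, -3.0]
finger_gap: 59.6
grip_force: 5.2
```

Fence contact: about 2.2 N per mm commanded. I go a little further to square it.

Request:
{"op": "step_arm", "data": {
  "targets": [
    {"dp":[-0.0024,0,0.0009],"angular":[0,0,0],"fingers":0.3},
    {"dp":[-0.0047,0,0.0017],"angular":[0,0,0],"fingers":0.3},
    {"dp":[-0.007,0,0.0026],"angular":[0,0,0],"fingers":0.3},
    {"dp":[-0.0094,0,0.0034],"angular":[0,0,0],"fingers":0.3},
    {"dp":[-0.0094,0,0.0034],"angular":[0,0,0],"fingers":0.3},
    {"dp":[-0.0094,0,0.0034],"angular":[0,0,0],"fingers":0.3},
    {"dp":[-0.0094,0,0.0034],"angular":[0,0,0],"fingers":0.3},
    {"dp":[-0.0094,0,0.0034],"angular":[0,0,0],"fingers":0.3}
  ]
}}

```text
time: 29.35
tool_pos: [552.1, 8.5, -27.3]
tcp_rot: [-180.0, 19.5, 0.0]
ft_force: [16.3, 2.0, -8.6]
finger_gap: 59.8
grip_force: 8.4
```

```bash
cat > edge.py <<'E'
from h import *
g=cv2.GaussianBlur(cv2.cvtColor(snapshot("wrist"),cv2.COLOR_BGR2GRAY),(3,3),0); w=camera_params("wrist")
for x1,y1,x2,y2 in cv2.createLineSegmentDetector().detect(g)[0][:,0]:
    a,b=[at_z(w,q,44) for q in((x1,y1),(x2,y2))]
    if np.hypot(*(a-b)[:2])>25 and all(480<v[0]<650 and -150<v[1]<140 for v in(a,b)): print(np.round([x1,y1,x2,y2]).astype(int).tolist(),a.round(1)[:2],b.round(1)[:2])
E
python3 - <<'E'
import runpy; runpy.run_path("edge.py")
from h import *
plan([530,-115,150],[180,20,0],[527,8,-27.5],[180,20,0])
plan([530,-115,150],[180,-20,90],[530,-115,150],[180,20,0])
E
```

```text
[202, 398, 198, 375] [511.6  67. ] [538.2  62.6]
[241, 349, 253, 383] [561.4  39.7] [530.9  38.8]
[318, 379, 388, 371] [535.3   9.1] [542.7 -21.5]
[257, 297, 242, 349] [595.9  29.1] [561.6  39.3]
[441, 372, 437, 399] [540.8 -45.4] [511.8 -50.3]
[385, 384, 398, 349] [529.8 -22.1] [561.5 -23.1]
[178, 380, 166, 398] [532.7  73.2] [511.   85.7]
[521, 335, 583, 398] [570.4 -70. ] [ 504.4 -131.3]
[77, 376, 128, 326] [532.2 122.2] [576.7  80.4]
[393, 354, 246, 353] [557.4 -21.7] [558.1  38.3]
[383, 308, 384, 258] [589.8 -13.4] [614.9 -10.7]
[78, 372, -1, 288] [536.7 119.7] [598.3 119.1]
[41, 210, 120, 330] [633.1  84.1] [573.7  84.7]
[557, 333, 587, 386] [571.  -84.7] [ 519.8 -125.3]
[450, 275, 468, 321] [607.3 -32.5] [581.4 -45.6]
[397, 348, 385, 306] [562.2 -22.6] [590.7 -14. ]
[259, 273, 381, 273] [608.4  26.8] [608.1 -10.6]
[0, 333, 59, 387] [568.3 138.8] [518.  139.2]
[198, 372, 193, 343] [540.6  62.2] [565.6  58.2]
[158, 348, 138, 374] [561.1  73.6] [537.1  90.9]
dp [-0.2894  0.615  -0.8391] ang [0. 0. 0.]
dp [0. 0. 0.] ang [-0.      0.1739 -0.5084]
```

The force jumped with both ends in contact, so the side is squared on the fence. I back off and rise.

Request:
{"op": "step_arm", "data": {
  "targets": [
    {"dp":[0.02,0,-0.0073],"angular":[0,0,0],"fingers":0.3},
    {"dp":[0.05,0,-0.0182],"angular":[0,0,0],"fingers":0.3},
    {"dp":[0.0705,0,-0.0257],"angular":[0,0,0],"fingers":0.3},
    {"dp":[0.0363,0,-0.1196],"angular":[0,0,0],"fingers":0.3},
    {"dp":[-0.0492,0,-0.3545],"angular":[0,0,0],"fingers":0.6},
    {"dp":[-0.1347,0,-0.5895],"angular":[0,0,0],"fingers":1},
    {"dp":[-0.198,0,-0.7636],"angular":[0,0,0],"fingers":1},
    {"dp":[-0.198,0,-0.7636],"angular":[0,0,0],"fingers":1}
  ]
}}

```text
time: 30.4
tool_pos: [566.0, 7.8, 135.3]
tcp_rot: [180.0, 19.5, -0.0]
ft_force: [0.6, 0.2, 0.4]
finger_gap: -0.1
grip_force: 0.0
```

```bash
python3 - <<'E'
from h import *
s=sense(); print(s["tool_pos"],s["tcp_rot"],s["ft_force"])
r=[180,-15,90]; print(tilt(90,15))
plan([541,-110,130],r)
print((Ro.from_euler("xyz",r,degrees=True).inv().as_matrix()/200).round(6))
E
python3 look.py
```

```text
[566.01287102   7.84611502 135.31795336] [ 1.79968812e+02  1.95092580e+01 -2.06479068e-02] [0.64540832 0.22591871 0.40544175]
(array([180., -15.,  90.]), array([ 1.38777878e-16,  2.58819045e-01, -9.65925826e-01]))
dp [-0.1088  0.5892  0.0671] ang [-0.0198  0.1503 -0.5059]
[[ 0.        0.00483   0.001294]
 [ 0.005    -0.        0.      ]
 [ 0.        0.001294 -0.00483 ]]
30.4 [566.    7.8 135.3] [0.6 0.2 0.4]
scene yoke 0.8 [536.6 -70.3]
scene yoke_head 0.66 [539.1  70.9]
scene yoke_head 0.59 [674.6  20.4]
scene mask [549.9 -12.3] 1605
top yoke 0.59 [519.1 -58.2]
top yoke_head 0.95 [524.1  75. ]
top yoke_head 0.53 [503.4 144.5]
top mask [531.2   8.6] 1268
```

Request:
{"op": "step_arm", "data": {
  "targets": [
    {"dp":[-0.0218,0.1178,0.0134],"angular":[-0.002,0.015,-0.0506],"fingers":1},
    {"dp":[-0.0435,0.2357,0.0268],"angular":[-0.004,0.03,-0.1012],"fingers":1},
    {"dp":[-0.0653,0.3535,0.0403],"angular":[-0.0059,0.0451,-0.1518],"fingers":1},
    {"dp":[-0.087,0.4714,0.0537],"angular":[-0.0079,0.0601,-0.2024],"fingers":1},
    {"dp":[-0.1088,0.5892,0.0671],"angular":[-0.0099,0.0752,-0.253],"fingers":1},
    {"dp":[-0.1088,0.5892,0.0671],"angular":[-0.0119,0.0902,-0.3035],"fingers":1},
    {"dp":[-0.1088,0.5892,0.0671],"angular":[-0.0139,0.1052,-0.3541],"fingers":1},
    {"dp":[-0.1088,0.5892,0.0671],"angular":[-0.0158,0.1202,-0.4047],"fingers":1}
  ]
}}

```text
time: 31.8
tool_pos: [537.8, -109.7, 124.0]
tcp_rot: [-175.0, -8.8, 71.8]
ft_force: [-0.5, 0.8, 0.0]
finger_gap: -0.1
grip_force: 0.0
```

Request:
{"op": "step_arm", "data": {
  "targets": [
    {"dp":[0,0,0],"angular":[-0.002,0.015,-0.0506],"fingers":1},
    {"dp":[0,0,0],"angular":[-0.004,0.0301,-0.1012],"fingers":1},
    {"dp":[0,0,0],"angular":[-0.004,0.0301,-0.1012],"fingers":1},
    {"dp":[0,0,0],"angular":[-0.004,0.0301,-0.1012],"fingers":1},
    {"dp":[0,0,0],"angular":[-0.004,0.0301,-0.1012],"fingers":1},
    {"dp":[0,0,0],"angular":[-0.004,0.0301,-0.1012],"fingers":1},
    {"dp":[0,0,0],"angular":[-0.004,0.0301,-0.1012],"fingers":1},
    {"dp":[0,0,0],"angular":[-0.004,0.0301,-0.1012],"fingers":1}
  ]
}}

```text
time: 32.8
tool_pos: [538.2, -109.7, 124.3]
tcp_rot: [-179.5, -15.0, 89.9]
ft_force: [-0.3, -0.6, 0.5]
finger_gap: 0.1
grip_force: 0.0
```

```bash
python3 - <<'E'
from h import *
s=sense(); print(s["time"],s["tool_pos"],s["tcp_rot"],s["ft_force"])
plan([541,-105,-24],[180,-15,90])
import runpy; runpy.run_path("edge.py")
E
```

```text
32.8 [ 538.22201918 -109.70338608  124.342542  ] [-179.48900209  -15.0355781    89.85883865] [-0.28688187 -0.61005068  0.47960926]
dp [-0.1697  0.0203  0.7223] ang [-0.0026 -0.0002 -0.0008]
[271, 263, 271, 162] [ 496.2 -142.7] [497. -59.]
[271, 161, 342, 162] [496.9 -58. ] [555.  -58.9]
[342, 159, 344, 2] [555. -57.] [556.6  69.5]
[342, 2, 271, 2] [554.8  69.6] [497.5  70.2]
[276, 164, 276, 254] [501.4 -61. ] [ 500.7 -135.3]
[338, 165, 279, 165] [551.9 -61.9] [504.  -61.4]
[271, 3, 270, 158] [497.8  68.9] [496.2 -55.9]
```

The view is clear: the yoke is at x 497–555.5 with its foot at y≈-59 and head at y≈70, flush on the fence, 64 mm from the stop. I descend behind the foot.

Request:
{"op": "step_arm", "data": {
  "targets": [
    {"dp":[-0.025,0.014,0.15],"angular":[-0.0026,0,-0.0008],"fingers":1},
    {"dp":[-0.06,0.014,0.3],"angular":[-0.0026,0,-0.0008],"fingers":1},
    {"dp":[-0.09,0.014,0.45],"angular":[-0.0026,0,-0.0008],"fingers":1},
    {"dp":[-0.115,0.014,0.58],"angular":[-0.0026,0,-0.0008],"fingers":1},
    {"dp":[-0.125,0.014,0.64],"angular":[-0.0026,0,-0.0008],"fingers":1},
    {"dp":[-0.135,0.014,0.68],"angular":[-0.0026,0,-0.0008],"fingers":1},
    {"dp":[-0.14,0.014,0.71],"angular":[-0.0026,0,-0.0008],"fingers":1},
    {"dp":[-0.145,0.014,0.729],"angular":[-0.0026,0,-0.0008],"fingers":1}
  ]
}}

```text
time: 33.85
tool_pos: [540.3, -100.2, -23.6]
tcp_rot: [179.9, -15.0, 90.0]
ft_force: [-0.7, -0.1, -0.0]
finger_gap: -0.0
grip_force: 0.0
```

Request:
{"op": "step_arm", "data": {
  "targets": [
    {"dp":[0.06,0,0.0161],"angular":[0,0,0],"fingers":1},
    {"dp":[0.12,0,0.0321],"angular":[0,0,0],"fingers":1},
    {"dp":[0.17,0,0.0455],"angular":[0,0,0],"fingers":1},
    {"dp":[0.21,0,0.0563],"angular":[0,0,0],"fingers":1},
    {"dp":[0.25,0,0.067],"angular":[0,0,0],"fingers":1},
    {"dp":[0.29,0,0.0777],"angular":[0,0,0],"fingers":1},
    {"dp":[0.33,0,0.0884],"angular":[0,0,0],"fingers":1},
    {"dp":[0.37,0,0.0991],"angular":[0,0,0],"fingers":1}
  ]
}}

```text
time: 34.85
tool_pos: [540.1, -23.2, -23.8]
tcp_rot: [180.0, -15.0, 90.0]
ft_force: [1.2, -5.8, 0.4]
finger_gap: -0.2
grip_force: 2.6
```

```bash
python3 - <<'E'
from h import *
s=sense(); print(s["time"],s["tool_pos"],s["tcp_rot"],s["ft_force"])
import runpy; runpy.run_path("edge.py")
E
```

```text
34.85 [540.08503856 -23.21799452 -23.75991254] [179.96005522 -15.01459771  90.00412881] [ 1.17430803 -5.80426607  0.43914804]
[211, 268, 361, 270] [497.7 -20.7] [554.7 -21.4]
[406, 308, 562, 399] [572.1 -36.3] [638.3 -76.2]
[362, 268, 366, 1] [555.2 -20.7] [556.3  78.4]
```

Sliding straight, with drag ≈5.8 N and about 25 mm to go.

Request:
{"op": "step_arm", "data": {
  "targets": [
    {"dp":[0.02,0,0.0054],"angular":[0,0,0],"fingers":1},
    {"dp":[0.04,0,0.0107],"angular":[0,0,0],"fingers":1},
    {"dp":[0.06,0,0.0161],"angular":[0,0,0],"fingers":1},
    {"dp":[0.075,0,0.0201],"angular":[0,0,0],"fingers":1},
    {"dp":[0.085,0,0.0228],"angular":[0,0,0],"fingers":1},
    {"dp":[0.092,0,0.0247],"angular":[0,0,0],"fingers":1},
    {"dp":[0.0966,0,0.0259],"angular":[0,0,0],"fingers":1},
    {"dp":[0.0966,0,0.0259],"angular":[0,0,0],"fingers":1}
  ]
}}

```text
time: 35.9
tool_pos: [540.1, -3.6, -23.8]
tcp_rot: [180.0, -15.0, 90.0]
ft_force: [2.4, -4.9, 1.0]
finger_gap: -0.0
grip_force: 2.3
```

Request:
{"op": "step_arm", "data": {
  "targets": [
    {"dp":[0.0024,0,0.0006],"angular":[0,0,0],"fingers":1},
    {"dp":[0.0048,0,0.0013],"angular":[0,0,0],"fingers":1},
    {"dp":[0.0072,0,0.0019],"angular":[0,0,0],"fingers":1},
    {"dp":[0.0097,0,0.0026],"angular":[0,0,0],"fingers":1},
    {"dp":[0.0121,0,0.0032],"angular":[0,0,0],"fingers":1},
    {"dp":[0.0145,0,0.0039],"angular":[0,0,0],"fingers":1},
    {"dp":[0.0169,0,0.0045],"angular":[0,0,0],"fingers":1},
    {"dp":[0.0193,0,0.0052],"angular":[0,0,0],"fingers":1}
  ]
}}

```text
time: 36.9
tool_pos: [540.1, 0.2, -23.8]
tcp_rot: [180.0, -15.0, 90.0]
ft_force: [1.6, -6.0, 0.3]
finger_gap: 0.7
grip_force: 2.7
```

Request:
{"op": "step_arm", "data": {
  "targets": [
    {"dp":[0.0024,0,0.0006],"angular":[0,0,0],"fingers":1},
    {"dp":[0.0048,0,0.0013],"angular":[0,0,0],"fingers":1},
    {"dp":[0.0072,0,0.0019],"angular":[0,0,0],"fingers":1},
    {"dp":[0.0097,0,0.0026],"angular":[0,0,0],"fingers":1},
    {"dp":[0.0121,0,0.0032],"angular":[0,0,0],"fingers":1},
    {"dp":[0.0121,0,0.0032],"angular":[0,0,0],"fingers":1},
    {"dp":[0.0121,0,0.0032],"angular":[0,0,0],"fingers":1},
    {"dp":[0.0121,0,0.0032],"angular":[0,0,0],"fingers":1}
  ]
}}

```text
time: 37.9
tool_pos: [540.1, 2.8, -23.8]
tcp_rot: [180.0, -15.0, 90.0]
ft_force: [1.7, -4.5, 0.3]
finger_gap: 0.1
grip_force: 2.5
```

Request:
{"op": "step_arm", "data": {
  "targets": [
    {"dp":[0.0024,0,0.0006],"angular":[0,0,0],"fingers":1},
    {"dp":[0.0048,0,0.0013],"angular":[0,0,0],"fingers":1},
    {"dp":[0.0072,0,0.0019],"angular":[0,0,0],"fingers":1},
    {"dp":[0.0097,0,0.0026],"angular":[0,0,0],"fingers":1},
    {"dp":[0.0097,0,0.0026],"angular":[0,0,0],"fingers":1},
    {"dp":[0.0097,0,0.0026],"angular":[0,0,0],"fingers":1},
    {"dp":[0.0097,0,0.0026],"angular":[0,0,0],"fingers":1},
    {"dp":[0.0097,0,0.0026],"angular":[0,0,0],"fingers":1}
  ]
}}

```text
time: 38.9
tool_pos: [540.2, 3.3, -23.8]
tcp_rot: [179.9, -14.9, 90.0]
ft_force: [0.9, -11.8, 1.0]
finger_gap: -0.1
grip_force: 6.0
```

Stop contact, push 11.8 N. I need about 19.5 N total, so +1.5 mm.

Request:
{"op": "step_arm", "data": {
  "targets": [
    {"dp":[0.0024,0,0.0006],"angular":[0,0,0],"fingers":1},
    {"dp":[0.0048,0,0.0013],"angular":[0,0,0],"fingers":1},
    {"dp":[0.0072,0,0.0019],"angular":[0,0,0],"fingers":1},
    {"dp":[0.0072,0,0.0019],"angular":[0,0,0],"fingers":1},
    {"dp":[0.0072,0,0.0019],"angular":[0,0,0],"fingers":1},
    {"dp":[0.0072,0,0.0019],"angular":[0,0,0],"fingers":1},
    {"dp":[0.0072,0,0.0019],"angular":[0,0,0],"fingers":1},
    {"dp":[0.0072,0,0.0019],"angular":[0,0,0],"fingers":1}
  ]
}}

```text
time: 39.9
tool_pos: [540.3, 3.4, -23.8]
tcp_rot: [179.9, -14.8, 90.0]
ft_force: [-1.2, -18.0, 1.3]
finger_gap: -0.2
grip_force: 9.2
```

Request:
{"op": "step_arm", "data": {
  "targets": [
    {"dp":[0.0018,0,0.0005],"angular":[0,0,0],"fingers":1},
    {"dp":[0.0018,0,0.0005],"angular":[0,0,0],"fingers":1},
    {"dp":[0.0018,0,0.0005],"angular":[0,0,0],"fingers":1},
    {"dp":[0.0018,0,0.0005],"angular":[0,0,0],"fingers":1},
    {"dp":[0.0018,0,0.0005],"angular":[0,0,0],"fingers":1},
    {"dp":[0.0018,0,0.0005],"angular":[0,0,0],"fingers":1},
    {"dp":[0.0018,0,0.0005],"angular":[0,0,0],"fingers":1},
    {"dp":[0.0018,0,0.0005],"angular":[0,0,0],"fingers":1}
  ]
}}

```text
time: 40.9
tool_pos: [540.3, 3.4, -23.8]
tcp_rot: [179.9, -14.7, 90.0]
ft_force: [-2.0, -19.4, 2.3]
finger_gap: 0.1
grip_force: 10.0
```

```bash
python3 - <<'E'
from h import *
print(sense()["ft_force"],sense()["time"])
import runpy; runpy.run_path("edge.py")
E
```

```text
[ -1.98902916 -19.4295896    2.30321858] 40.9
[208, 270, 361, 271] [497.    4.5] [555.    3.9]
[397, 303, 562, 399] [569.3  -8.8] [638.9 -50.7]
[362, 269, 366, 1] [555.7   4.6] [556.7 103.9]
```

Pressed for more than 1 s at about 14 N net. I back off along -y, rise, and check the seating.

Request:
{"op": "step_arm", "data": {
  "targets": [
    {"dp":[-0.02,0,-0.0054],"angular":[0,0,0],"fingers":1},
    {"dp":[-0.08,0,-0.0214],"angular":[0,0,0],"fingers":1},
    {"dp":[-0.2,0,-0.0536],"angular":[0,0,0],"fingers":1},
    {"dp":[-0.2,0,-0.1],"angular":[0,0,0],"fingers":1},
    {"dp":[-0.15,0,-0.3],"angular":[0,0,0],"fingers":1},
    {"dp":[-0.09,0,-0.5],"angular":[0,0,0],"fingers":1},
    {"dp":[0,0,-0.75],"angular":[0,0,0],"fingers":1},
    {"dp":[0,0,-0.8],"angular":[0,0,0],"fingers":1}
  ]
}}

```text
time: 41.95
tool_pos: [542.3, -34.3, 135.7]
tcp_rot: [179.6, -15.0, 90.2]
ft_force: [1.0, -0.3, -0.3]
finger_gap: -0.2
grip_force: 0.0
```

```bash
python3 - <<'E'
from h import *
print(sense()["tool_pos"],sense()["ft_force"],sense()["time"])
import runpy; runpy.run_path("edge.py")
for c in("scene","top"):
    p=camera_params(c); snapshot(c)
    for l in("spray","spanner","collar"):
        for m in pinpoint(c,l)[:1]: print(c,l,at_z(p,m["at"],0).round())
E
python3 look.py
```

```text
[542.32697886 -34.34202901 135.70035317] [ 1.00576768 -0.27477859 -0.31851371] 41.95
[335, 177, 337, 24] [554.8   3.8] [556.3 131.1]
[323, 257, 323, 303] [544.6 -64.8] [ 544.8 -105.8]
[266, 177, 334, 177] [495.9   4. ] [554.1   3.6]
[267, 311, 266, 178] [ 495.3 -112.6] [496.5   2.8]
[316, 298, 316, 257] [ 538.2 -101.3] [538.7 -64.8]
[350, 270, 355, 300] [567.6 -76. ] [ 572.2 -102.7]
[339, 27, 383, 28] [558.  128.7] [594.7 128.4]
[272, 179, 272, 309] [501.1   1.7] [ 499.9 -111.4]
[374, 44, 341, 44] [587.4 114.7] [559.1 115.1]
[304, 267, 302, 296] [528.2 -73.4] [526.  -99.1]
[267, 24, 266, 169] [497.3 131.1] [496.3  10.1]
[334, 24, 287, 23] [553.9 131.7] [514.2 132.3]
scene spray [634. 217.   0.]
scene spanner [490. 138.   0.]
scene collar [ 637. -267.    0.]
top spray [632. 235.   0.]
top spanner [708. 217.   0.]
top collar [ 652. -267.    0.]
42.4 [538.8 -34.1 129.1] [-0.5 -0.3  0.6]
scene yoke 0.68 [535.5   7. ]
scene yoke_head 0.84 [530.5 125.6]
scene yoke_head 0.8 [672.9  26.7]
scene mask [545.6  44.6] 1496
top yoke 0.96 [515.   13.1]
top yoke_head 0.66 [528.5 141.6]
top yoke_head 0.52 [495.1 139.2]
```

The yoke's long side is collinear with the fence edge, its foot at y≈3.8 gives a head at ≈133.8 on the stop, and the bystanders have not moved.

```bash
python3 -c "
from bench import *
print(hand_in())"
```

```text
the job is handed in; nothing more can be done
None
```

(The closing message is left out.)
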